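Go / no-go check of a cast model column

TASK

Check the thickness of the sand-coloured cast column's shaft: keeping it upright with its foot down close to the surface, push it in at the flared mouth of the green go gauge, right through between the jaws and out at the far end; then try it along the middle of the red no-go gauge's flared mouth until both jaws stop it, and lean on it with a steady push of about 5 N for a second. Then set it down gently, upright, in the wooden tray and let go. The cast chips easily: never let it lean over more than a few degrees or press on a gauge with more than 20 N, and leave the other models and the pot where they are.

Things in the scene. Friction and masses are not known exactly. Their poses are not given: they have to be found in the camera images.
- column: Sand-coloured cast model column, standing upright, 95 mm tall, about 75 g. Round shaft 20 mm in diameter from the foot (z = 0) to z = 58 mm; above it a square capital block 28 x 28 mm, from z = 58 to 95 mm, to be gripped by its flat sides (their normals are x and y). Origin: centre of the foot; z up along the shaft.
- go_gauge: Go gauge, fixed. Aluminium base plate 6 mm thick, x -71 to +79 mm, 72 mm wide; on it two upright green jaws, tops at z = 36 mm, 22 mm apart, open above and at both ends. Gap runs along x from 0 (throat) to 35 mm; at the -x end the jaws flare out at 45 degrees for 12 mm (mouth). Origin: on the table under the throat's middle. +x: push direction, mouth to gap, away from the robot within 0.4 rad.
- go_exit (a point): Point on the go gauge's base plate (z = 6 mm) at x = 55 mm, y = 0 of the gauge, axes as the gauge. The column's shaft passes the go gap with 1 mm to spare on either side; when its axis is here it is wholly out at the far end.
- nogo_gauge: No-go gauge, fixed: two flat rails 6 mm high along x (-80 to +80 mm), bare table 28 mm wide between them. On the rails two upright red jaws, tops at z = 36 mm, 16 mm apart, with 45 degree flared mouth at their -x end, as on the go gauge. The jaws are firmly clamped at an unmeasured place: throat anywhere from x = -18 to +18 mm. Origin: on the table, on the gap's middle line. +x: push direction.
- nogo_line (a point): Point on the table on the no-go gap's middle line, at x = -50 mm of the no-go gauge, axes as that gauge; always clear in front of the mouth. Pushed along +x from here the column stops on both throat corners, its axis 6 mm before the throat. Off the middle line it meets one jaw, which pushes it sideways towards the middle. The jaws do not give.
- tray: Open light-wood tray, 120 x 120 mm outside, rim 18 mm high, walls and floor 5 mm thick, empty, fixed. Origin: centre of its underside; z up.
- pinnacle: Bystander: white plaster pinnacle of round fruits, about 76 mm across and 80 mm tall, loose. Origin: centre of its underside.
- arcade: Bystander: white plaster arcade model, 40 x 110 x 76 mm tall, loose. Origin: centre of its underside.
- pot: Bystander: white jar with a blue lid, 56 mm in diameter, 75 mm tall, loose. Origin: centre of its underside.
Things that resemble listed ones, but are neither listed nor needed, are in the scene too. What is shaped like the go_gauge but orange or yellow is not meant.

How it is judged:
By the outcome, as a careful person would: the job done as asked, in the order asked, and still so for the second after the job is handed in, with the robot touching nothing.
It also fails if it takes over 72 s, if anything falls off the work surface, if the arm or the gripper's body presses on something with over 40 N, if the wrist force passes 120 N, or if a joint passes its speed limit or range.

ROBOT

A 6-joint arm with a two-finger parallel gripper is mounted at the origin on the work surface. World frame = base frame: x ahead of the robot, y to its left, z up, the work surface at z = 0. Lengths are in m, angles in rad, forces in N, time in s.
With the tool pointing down it reaches from about 0.35 to 0.775 m from the base axis. Payload 7.3 kg.
Tool frame: the origin (TCP) lies at the very end of the fingers, on their centre line; the grasp point (between the pads) lies 19 mm behind it (pinch_z is the distance from the TCP to the grasp point, in m); z points along the fingers, y is the line along which they close (so a half turn about z gives the same grasp; the last joint's range is limited). The gripper opens to 92 mm and grips with 3 to 60 N. Pads are 19 mm wide; open, the fingers measure 130 mm over their backs; the gripper's body (75 mm by 190 mm) begins 47 mm behind the grasp point.
Start: joints at [-1.301, 0.342, 1.524, -0, 1.275, -0.146], TCP at [0.212, -0.48, 0.227] pointing down, gripper open.
Joint ranges: [-2.53, 2.53], [-0.77, 2.02], [0.04, 2.7], [-1, 4.14], [0.28, 2.66], [-3.11, 3.11]. Speed limits (rad/s): [2.57, 2.57, 3.14, 3.14, 3.14, 3.14].

INTERFACE

Orientations are given as [roll, pitch, yaw] about the fixed x, y, z axes, in that order (R = Rz(yaw) Ry(pitch) Rx(roll)).
In Python, from cell import * gives the robot as it stands.
- The arm moves only by the tool arm_command, never from a script. Its arguments are lists of equal length, an entry for each row: "fingers": the gripper command: -1 is fully open, 1 is shut, values between are in proportion; "travel": the shift along the tool's x, y, z in m, a list of three; "dr": the turn, a rotation vector about the tool's x, y, z in degrees, a list of three. In form: {"fingers": [fingers, ...], "travel": [[x, y, z], ...], "dr": [[wx, wy, wz], ...]}. A call has 1 to 8 rows; each row is the pose to reach, as a shift and turn from the pose commanded when the call began, along the tool's axes at that moment; what a row does not reach only later rows make up. A row lasts 1/12 s, in which the tool goes at most 41.7 mm and 7.16 degrees, less where a joint would pass 70% of its speed; a pose out of reach is approached as far as the arm can. A call with a gripper value outside its range is refused whole. The fingers move at their own pace and stop on an object; "squeeze" is the grip in N (left out, the last holds). Time passes only in rows, so rows that repeat a pose let the fingers close. It gives the time, the measured TCP pose, the force, the opening and the grip force at its end, in the units of the state.
- observe(): the state, without advancing time (a new reading comes with each control period).
- read_camera(name): name is "scene" or "top" or "wrist"; returns a dict with "color" (400x640x3 uint8, blue, green, red), "z_map" (400x640 float32, m along the optical axis (not along the pixel's ray), 0 where there is no reading), "fx", "fy", "cx", "cy" (pixels), "R" (3x3) and "t" (3): a world point X has camera coordinates R X + t. Camera axes: x right, y down, z forward; pixel columns grow to the right and rows downward; lengths in m; the calibration is good to about 2 mm. A picture is of the moment at which its call begins.
- hand_in(): hands the job in; it is judged then, once.
The state is a dict: "time": time; "qpos": joint angles; "qvel": joint speeds; "joint_efforts": joint torques, N m; "tool_pos": TCP position; "tool_rot": TCP orientation; "contact_force": force on the tool from outside, world axes, zero at the start; "torque": the same for the moment, N m; "opening": finger opening in m; "grip_force": force on a finger pad.
Only numpy, scipy, OpenCV 4.12 (cv2) and the standard library are available. Lean on these libraries where they do the work, as an engineer would, in place of code of your own. Each camera call takes 0.05 s, during which the arm holds its last target. There are 200 camera calls.

## Working session

There is one attempt and no reset: what is moved stays moved. The work goes in short steps, Python scripts to look and compute and a tool call to move; the robot and the scene stay as the last step left them, time stands still between calls to the robot, and variables do not carry over. Pictures are saved under pics/ and viewed, at most 10 in all, crops included, and the job is handed in when it is done.

Besides the shell and the picture viewer there is one more tool, called after "Request:" as name(argument=value, ...), one argument or row to a line, values as JSON. arm_command: Moves the arm, as the interface text tells. Its arguments: {"type":"object","properties":{"fingers":{"type":"array","items":{"type":"number"}},"travel":{"type":"array","items":{"type":"array","items":{"type":"number"}}},"dr":{"type":"array","items":{"type":"array","items":{"type":"number"}}},"squeeze":{"type":"number"}},"required":["fingers","travel","dr"]}

```bash
mkdir -p pics
python3 - <<'E'
from cell import *
import cv2,numpy as np
for n in ("top","scene"):
    c=read_camera(n); cv2.imwrite(f"pics/{n}1.png",c["color"]); np.savez(f"{n}1.npz",**c)
    print(n,c["fx"],c["cx"],c["cy"],np.round(c["R"],3).tolist(),np.round(c["t"],3))
s=observe();print(s["tool_pos"],s["tool_rot"],s["contact_force"])
E
```

```text
top 366.9063732101903 320.76967488521683 200.1726794770511 [[0.001, -1.0, -0.015], [-0.99, 0.001, -0.142], [0.142, 0.015, -0.99]] [0.011 0.551 0.915]
scene 491.9030339330709 311.6491845156408 197.86024773274414 [[0.668, 0.744, -0.012], [0.558, -0.512, -0.653], [-0.492, 0.43, -0.757]] [-0.379 -0.306  1.625]
[ 0.21199467 -0.47993406  0.22613555] [-3.14033371e+00 -1.76851815e-04  4.15775634e-01] [-0.74005183 -0.1016969  -0.01686107]
```

View pics/top1.png

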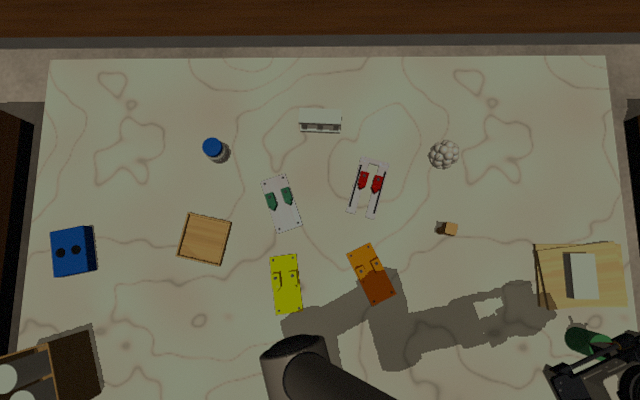

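View pics/scene1.png

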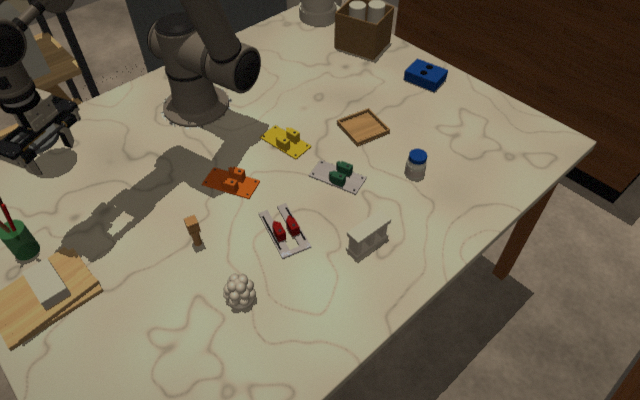

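Top view: the column is at (446,228), the only sand-coloured block on a shaft. For the gauge, the green-jawed one at (281,203) fits the description; the yellow (286,283) and orange (371,273) ones are decoys. The no-go is at (368,187), the tray at (204,239), the arcade at (320,121), the pinnacle at (444,154) and the pot at (214,150). I'll confirm in an enlarged crop.

Run:
```python
import cv2,numpy as np
a=cv2.imread("pics/top1.png")
def cr(x,y,w,h,s): return cv2.resize(a[y:y+h,x:x+w],None,fx=s,fy=s,interpolation=cv2.INTER_CUBIC)
# 4 tiles 400x300
t=[cr(240,165,80,75,4) ,cr(328,150,80,75,4),cr(165,202,80,75,4),cr(410,190,80,75,4)]
im=np.vstack([np.hstack(t[:2]),np.hstack(t[2:])])
im=cv2.convertScaleAbs(im,alpha=1.3)
cv2.imwrite("pics/crop1.png",im);print(im.shape)
```

```text
(600, 640, 3)
```

View pics/crop1.png

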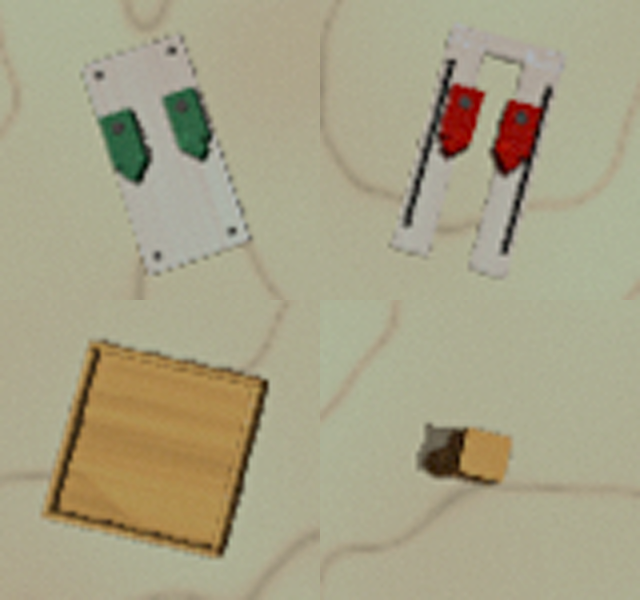

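The crop confirms it: green jaws with the mouth toward the robot, red jaws likewise, an empty tray, and the column with its square top. Next I'll locate them.

```bash
cat > h.py <<'E'
import numpy as np,cv2
from cell import *
def ray(c,uv,z):
    uv=np.atleast_2d(uv).astype(float)
    d=np.c_[(uv[:,0]-c["cx"])/c["fx"],(uv[:,1]-c["cy"])/c["fy"],np.ones(len(uv))]@c["R"]
    o=-c["R"].T@c["t"]
    return o+d*((z-o[2])/d[:,2])[:,None]
E
python3 - <<'E'
from h import *
c=dict(np.load("top1.npz"))
def P(pts,ox,oy,z): 
    p=ray(c,np.array(pts)/4.+[ox,oy]-0.375,z)
    return p
def rep(n,p):
    p=p[:,:2]; f=((p[0]+p[1])-(p[2]+p[3]))/2; print(n,"cen",p.mean(0).round(4),"yaw",np.arctan2(f[1],f[0]).round(3),"len",np.linalg.norm(f).round(4),"wid",np.linalg.norm(((p[0]+p[3])-(p[1]+p[2]))/2).round(4))
rep("go",P([(82,72),(183,35),(250,240),(152,275)],240,165,.006))
rep("nogo",P([(132,25),(242,55),(185,278),(70,248)],328,150,.006))
rep("tray",P([(93,40),(267,80),(220,255),(45,215)],165,202,.018))
rep("col",P([(143,127),(191,133),(185,183),(138,178)],410,190,.095))
for n,uv,z in (("pin",(444,154),.05),("arc",(320,121),.05),("pot",(212,148),.075)): print(n,ray(c,uv,z).round(3))
E
```

```text
go cen [0.5475 0.1175] yaw 0.336 len 0.147 wid 0.0711
nogo cen [ 0.591 -0.114] yaw -0.272 len 0.1588 wid 0.0783
tray cen [0.4528 0.3193] yaw -0.224 len 0.1177 wid 0.1197
col cen [ 0.4738 -0.3036] yaw -0.156 len 0.0308 wid 0.0285
pin [[ 0.671 -0.311  0.05 ]]
arc [[0.762 0.013 0.05 ]]
pot [[0.682 0.289 0.075]]
```

Request:
arm_command(
  fingers=[-1,-1,-1,-1,-1,-1,-1,-1],
  travel=[
    [0.039,-0.007,0],
    [0.078,-0.014,0],
    [0.117,-0.021,0],
    [0.156,-0.028,0],
    [0.195,-0.035,0],
    [0.234,-0.042,0.01],
    [0.273,-0.049,0.02],
    [0.311,-0.055,0.026],
  ],
  dr=[
    [0,0,-7.1],
    [0,0,-14.2],
    [0,0,-21.3],
    [0,0,-28.4],
    [0,0,-35.5],
    [0,0,-42.6],
    [0,0,-49.7],
    [0,0,-56.8],
  ],
)

```text
time: 0.77
tool_pos: [0.4754, -0.3024, 0.1996]
tool_rot: [-3.14, -0.001, 1.413]
contact_force: [0.1, -0.5, 0.2]
opening: 0.0919
grip_force: 0.0
```

Run:
```python
from h import *
c=read_camera("wrist"); cv2.imwrite("pics/w1.png",c["color"]); np.savez("w1.npz",**c)
s=observe();print(s["time"],s["tool_pos"],s["tool_rot"],s["contact_force"],s["qpos"], -c["R"].T@c["t"])
```

```text
0.8167 [ 0.48004359 -0.29822243  0.19844762] [ 3.14119254 -0.00427817  1.42470223] [ 1.54651006  4.01290292 -1.46325759] [-0.69368865  0.43901975  1.45473447  0.00406885  1.24972669 -0.5488814 ] [ 0.48770548 -0.22033842  0.35733006]
```

View pics/w1.png

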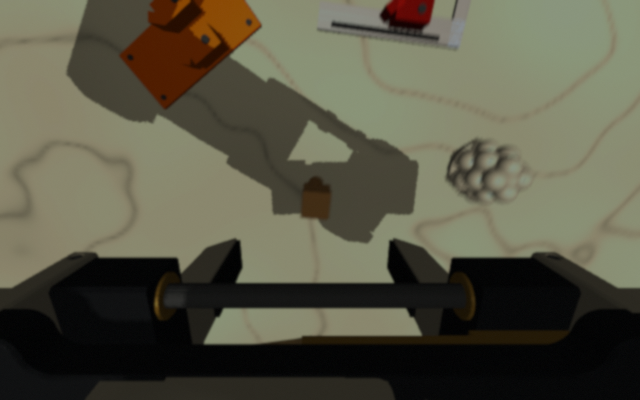

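The wrist view shows the column at about (316,198) between the fingers' lines, in the arm's shadow, with orange and red gauges and the pinnacle around it. I'll use the depth map for the top of the capital.

```bash
cat >> h.py <<'E'
def cloud(c):
    v,u=np.mgrid[0:400,0:640]; z=c["z_map"]
    p=np.stack([(u-c["cx"])/c["fx"]*z,(v-c["cy"])/c["fy"]*z,z],-1)-c["t"]
    return p@c["R"]
def top(c,zlo,zhi,box):
    p=cloud(c); m=(c["z_map"]>0)&(p[...,2]>zlo)&(p[...,2]<zhi)&(p[...,0]>box[0])&(p[...,0]<box[1])&(p[...,1]>box[2])&(p[...,1]<box[3])
    return p[m],m
E
python3 - <<'E'
from h import *
for c,n in ((read_camera("wrist"),"w"),(dict(np.load("top1.npz")),"top")):
    q,m=top(c,.085,.105,(.44,.52,-.35,-.25)); r=cv2.minAreaRect(q[:,:2].astype(np.float32)*1000)
    print(n,len(q),q[:,2].mean(),r,q[:,:2].mean(0))
s=observe();print(s["tool_pos"],s["tool_rot"],s["contact_force"],s["torque"])
E
```

```text
w 827 0.09440795373682959 ((473.23626708984375, -306.8447265625), (28.760913848876953, 28.292667388916016), 75.54306030273438) [ 0.47363239 -0.30553351]
top 156 0.09456833988354535 ((473.2711486816406, -303.9283447265625), (29.7343692779541, 27.729389190673828), 76.19126892089844) [ 0.47338537 -0.30211734]
[ 0.47752063 -0.3003519   0.19893625] [-3.14039166e+00 -2.60341875e-03  1.41632892e+00] [-0.30649971  0.63535261 -0.25028165] [ 0.01287202 -0.10240918 -0.00838831]
```

Request:
arm_command(
  fingers=[-1,-1,-0.5,-0.3,-0.3,-0.3,-0.3,-0.3],
  travel=[
    [-0.0016,-0.0008,0.03],
    [-0.0016,-0.0008,0.06],
    [-0.0016,-0.0008,0.08],
    [-0.0016,-0.0008,0.09],
    [-0.0016,-0.0008,0.09],
    [-0.0016,-0.0008,0.09],
    [-0.0016,-0.0008,0.09],
    [-0.0016,-0.0008,0.09],
  ],
  dr=[
    [0,0,3],
    [0,0,5.4],
    [0,0,5.4],
    [0,0,5.4],
    [0,0,5.4],
    [0,0,5.4],
    [0,0,5.4],
    [0,0,5.4],
  ],
)

```text
time: 1.53
tool_pos: [0.474, -0.3066, 0.1124]
tool_rot: [3.139, 0.001, 1.313]
contact_force: [-0.8, 0.1, 0.8]
opening: 0.0606
grip_force: 0.0
```

Run:
```python
from h import *
c=read_camera("wrist")
q,m=top(c,.085,.105,(.44,.52,-.35,-.25)); r=cv2.minAreaRect(q[:,:2].astype(np.float32)*1000)
print(len(q),q[:,2].mean(),r,q[:,:2].mean(0))
s=observe();print(s["time"],s["tool_pos"],s["tool_rot"],s["opening"])
```

```text
1693 0.09426476845671164 ((473.4584655761719, -306.5999450683594), (28.631031036376953, 28.416351318359375), 76.43115234375) [ 0.47385531 -0.30471042]
1.5833 [ 0.47388752 -0.30646757  0.11219237] [3.13910950e+00 1.26795543e-03 1.31265322e+00] 0.0602098586099762
```

Request:
arm_command(
  fingers=[-0.3,-0.3,-0.3,-0.3,-0.1,0.1,0.2,0.25],
  travel=[
    [0,0,0.02],
    [0,0,0.04],
    [0,0,0.051],
    [0,0,0.051],
    [0,0,0.051],
    [0,0,0.051],
    [0,0,0.051],
    [0,0,0.051],
  ],
  dr=[
    [0,0,-1.2],
    [0,0,-1.2],
    [0,0,-1.2],
    [0,0,-1.2],
    [0,0,-1.2],
    [0,0,-1.2],
    [0,0,-1.2],
    [0,0,-1.2],
  ],
  squeeze=30,
)

```text
time: 2.25
tool_pos: [0.4738, -0.3062, 0.0608]
tool_rot: [3.14, 0.001, 1.334]
contact_force: [0.4, 0.3, -0.3]
opening: 0.0379
grip_force: 0.0
```

Request:
arm_command(
  fingers=[0.35,0.4,0.45,0.6,0.8,1,1,1],
  travel=[
    [0,0,0],
    [0,0,0],
    [0,0,0],
    [0,0,0],
    [0,0,0],
    [0,0,0],
    [0,0,0],
    [0,0,0],
  ],
  dr=[
    [0,0,0],
    [0,0,0],
    [0,0,0],
    [0,0,0],
    [0,0,0],
    [0,0,0],
    [0,0,0],
    [0,0,0],
  ],
  squeeze=30,
)

```text
time: 2.92
tool_pos: [0.4735, -0.306, 0.0601]
tool_rot: [3.141, 0.0, 1.334]
contact_force: [-1.0, 0.2, 5.8]
opening: 0.0278
grip_force: 30.0
```

Run:
```python
from h import *
s=observe();print(s)
```

```text
{'time': 2.9167, 'qpos': array([-7.09599925e-01,  5.91834644e-01,  1.62195967e+00, -8.15387276e-05,
        9.27096405e-01, -4.72599382e-01]), 'qvel': array([-0.00088322, -0.00011505, -0.00127956,  0.00106925, -0.00053231,
       -0.00183592]), 'joint_efforts': array([ 4.77430550e-02, -4.74786508e+01, -1.82213545e+01,  8.64826888e-02,
       -1.96025139e-01,  3.91642156e-03]), 'tool_pos': array([ 0.47348273, -0.30596122,  0.06010264]), 'tool_rot': array([3.14099737e+00, 3.77623824e-04, 1.33384458e+00]), 'contact_force': array([-0.99228824,  0.17452586,  5.81578981]), 'torque': array([ 0.04418371,  0.06287835, -0.00631967]), 'grip_force': 30.000694692134857, 'opening': 0.02779458179791741}
```

Request:
arm_command(
  fingers=[1,1,1,1,1,1,1,1],
  travel=[
    [0,0,-0.005],
    [0,0,-0.025],
    [0.01,0.008,-0.05],
    [0.04,0.03,-0.08],
    [0.07,0.055,-0.1],
    [0.09,0.07,-0.1],
    [0.0965,0.076,-0.1],
    [0.0965,0.076,-0.1],
  ],
  dr=[
    [0,0,0],
    [0,0,0],
    [0,0,0],
    [0,0,1],
    [0,0,2],
    [0,0,2],
    [0,0,2],
    [0,0,2],
  ],
)

```text
time: 3.58
tool_pos: [0.5712, -0.2279, 0.1595]
tool_rot: [3.141, -0.0, 1.302]
contact_force: [-0.6, -0.1, -1.4]
opening: 0.0279
grip_force: 30.0
```

Request:
arm_command(
  fingers=[1,1,1,1],
  travel=[
    [0,0,0],
    [0,0,0],
    [0,0,0],
    [0,0,0],
  ],
  dr=[
    [0,0,0],
    [0,0,0],
    [0,0,0],
    [0,0,0],
  ],
)

```text
time: 3.92
tool_pos: [0.5688, -0.2308, 0.1593]
tool_rot: [-3.141, 0.0, 1.297]
contact_force: [-0.1, -0.2, -1.7]
opening: 0.0279
grip_force: 30.0
```

Run:
```python
from h import *
c=read_camera("wrist");np.savez("w2.npz",**c); cv2.imwrite("pics/w2.png",cv2.convertScaleAbs(c["color"],alpha=1.3))
s=observe();print(s["time"],s["tool_pos"],s["tool_rot"],s["opening"],s["contact_force"],s["torque"])
```

```text
3.9667 [ 0.56899923 -0.23071788  0.15945088] [-3.14084862e+00  8.38444145e-06  1.29736658e+00] 0.027606104903760885 [ 0.49322363  0.42945484 -1.24393861] [-0.01984162 -0.12362842  0.03373851]
```

View pics/w2.png

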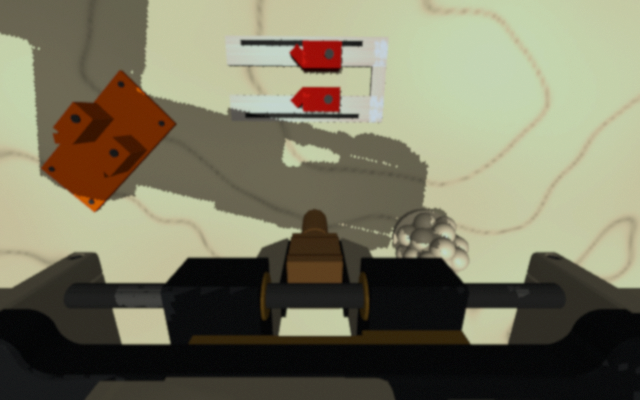

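The wrist view shows the no-go gauge at (310,80), its red jaws at (318,56) and (318,100), mouth to the left, and the held column upright at (315,245). Now I'll fit the jaws.

```bash
cat >> h.py <<'E'
def jaws(c,box,yaw0,gap):
    """fit inner walls of the jaw tops (z~36 mm) by depth; returns line & throat"""
    q,m=top(c,.031,.041,box)
    n,l,st,ce=cv2.connectedComponentsWithStats(m.astype(np.uint8))
    ids=np.argsort(-st[1:,4])[:2]+1; p=cloud(c); out=[]
    for i in ids:
        k=(l==i)
        cs,_=cv2.findContours(k.astype(np.uint8),cv2.RETR_EXTERNAL,cv2.CHAIN_APPROX_NONE)
        uv=cs[0][:,0,:]; out.append(ray(c,uv,.036)[:,:2])
    a=yaw0
    for it in range(4):
        d=np.array([np.cos(a),np.sin(a)]); nn=np.array([-d[1],d[0]])
        mids=np.mean([o.mean(0) for o in out],0); res=[]
        for o in out:
            s=np.sign((o.mean(0)-mids)@nn); x=(o-mids)@d; y=(o-mids)@nn*s
            b=[y[(x>x0)&(x<=x0+.004)].min() for x0 in np.arange(.0,x.max()-.006,.003)]
            xb=np.arange(.0,x.max()-.006,.003)+.002
            f=np.polyfit(xb,b,1); res.append((s,f[0]*s,np.median(b)*s,x.min(),x.max()))
        a+=np.mean([r[1] for r in res])/2
    off=np.mean([r[2] for r in res])
    return a,mids+off*nn,d,res,st[ids]
E
python3 - <<'E'
from h import *
c=dict(np.load("w2.npz"))
a,mid,d,res,st=jaws(c,(.5,.7,-.2,-.03),-.272,.016)
print("nogo",a,mid,st.tolist()); print(np.round(res,4))
c=dict(np.load("top1.npz"))
print("top nogo",*jaws(c,(.5,.7,-.2,-.03),-.272,.016)[:2])
print("top go",*jaws(c,(.45,.65,.02,.2),.336,.022))
# held column: capital top & tilt
c=dict(np.load("w2.npz"))
q,m=top(c,.18,.21,(.53,.61,-.27,-.19));r=cv2.minAreaRect(q[:,:2].astype(np.float32)*1000);print(len(q),r)
E
```

```text
nogo -0.2735869531686803 [ 0.60228485 -0.12171563] [[289, 41, 53, 28, 1257], [290, 87, 51, 25, 1070]]
[[ 1.00e+00 -2.00e-04  7.70e-03 -2.65e-02  2.02e-02]
 [-1.00e+00 -2.00e-04 -8.30e-03 -2.67e-02  2.00e-02]]
top nogo -0.3078125458669624 [ 0.60132251 -0.11699369]
top go 0.340536628776026 [0.55740707 0.12230015] [0.94269403 0.33365847] [(np.float64(1.0), np.float64(0.035738846195429955), np.float64(0.01139070564191239), np.float64(-0.025674731277420332), np.float64(0.02147983988896211)), (np.float64(-1.0), np.float64(-0.03431948985980909), np.float64(-0.011359553199972927), np.float64(-0.02470875741597569), np.float64(0.02088504514390581))] [[264 192  12  19 134]
 [280 187  12  18 132]]
3009 ((568.189208984375, -229.6592254638672), (26.383197784423828, 62.00672149658203), 73.55961608886719)
```

Request:
arm_command(
  fingers=[1,1,1,1,1,1,1,1],
  travel=[
    [0.02,-0.003,0],
    [0.055,-0.009,0],
    [0.09,-0.015,0],
    [0.13,-0.022,0],
    [0.17,-0.029,0],
    [0.205,-0.035,0],
    [0.23,-0.039,0],
    [0.243,-0.041,0],
  ],
  dr=[
    [0,0,-2.5],
    [0,0,-8],
    [0,0,-13],
    [0,0,-18.5],
    [0,0,-24],
    [0,0,-29],
    [0,0,-33],
    [0,0,-35.2],
  ],
)

```text
time: 4.63
tool_pos: [0.5954, 0.018, 0.1598]
tool_rot: [3.141, -0.001, 1.919]
contact_force: [0.2, 0.1, -0.6]
opening: 0.0279
grip_force: 30.0
```

Request:
arm_command(
  fingers=[1,1,1,1,1],
  travel=[
    [0,0,0],
    [0,0,0],
    [0,0,0],
    [0,0,0],
    [0,0,0],
  ],
  dr=[
    [0,0,0],
    [0,0,0],
    [0,0,0],
    [0,0,0],
    [0,0,0],
  ],
)

```text
time: 5.05
tool_pos: [0.5956, 0.0137, 0.1597]
tool_rot: [-3.141, 0.0, 1.911]
contact_force: [-0.1, 0.4, -0.8]
opening: 0.0279
grip_force: 30.0
```

Run:
```python
from h import *
c=read_camera("wrist");np.savez("w3.npz",**c)
s=observe();print(s["time"],s["tool_pos"],s["tool_rot"],s["opening"],s["contact_force"],s["torque"])
a,mid,d,res,st=jaws(c,(.45,.65,.02,.2),.34,.022)
print("go",a,mid,st.tolist()); print(np.round(res,4))
yaw=s["tool_rot"][2]; X=np.array([np.cos(yaw),np.sin(yaw)]);Y=np.array([X[1],-X[0]])
nn=np.array([-d[1],d[0]])
thr=mid+d*np.mean([r[3] for r in res])+d*.012; print("throat",thr)
for xs in(-.05,.06):
    w=thr+d*xs-(s["tool_pos"][:2]-.0006*X); print(xs,"tool travel",w@X,w@Y,"turn deg about tool z",-np.degrees(a+np.pi/2-yaw))
```

```text
5.1 [0.59559348 0.01392449 0.15967503] [-3.14146444e+00  1.72448312e-04  1.91104640e+00] 0.027889347262489626 [-0.71098459  0.42840483 -0.75498957] [-0.01584711 -0.10429965 -0.04831037]
go 0.3398565004482595 [0.55889508 0.11927874] [[287, 41, 53, 28, 1260], [288, 94, 50, 25, 1068]]
[[ 1.00e+00 -1.00e-04  1.08e-02 -2.65e-02  2.02e-02]
 [-1.00e+00  0.00e+00 -1.13e-02 -2.69e-02  1.97e-02]]
throat [0.54506929 0.11439014]
-0.05 tool travel 0.11218638720818401 -0.06410002056918292 turn deg about tool z 0.02255002599032788
0.06 tool travel 0.11214407585913103 0.04589997129331555 turn deg about tool z 0.02255002599032788
```

Request:
arm_command(
  fingers=[1,1,1,1,1,1,1,1],
  travel=[
    [0.02,-0.012,0],
    [0.055,-0.031,0],
    [0.09,-0.052,0],
    [0.108,-0.062,0],
    [0.112,-0.064,0.01],
    [0.112,-0.064,0.035],
    [0.112,-0.064,0.06],
    [0.112,-0.064,0.075],
  ],
  dr=[
    [0,0,0],
    [0,0,0],
    [0,0,0],
    [0,0,0],
    [0,0,0],
    [0,0,0],
    [0,0,0],
    [0,0,0],
  ],
)

```text
time: 5.77
tool_pos: [0.4968, 0.0988, 0.0831]
tool_rot: [-3.14, -0.0, 1.913]
contact_force: [-0.1, 0.2, -0.9]
opening: 0.0279
grip_force: 30.0
```

Request:
arm_command(
  fingers=[1,1,1,1,1,1],
  travel=[
    [0,0,0.008],
    [0,0,0.014],
    [0,0,0.016],
    [0,0,0.016],
    [0,0,0.016],
    [0,0,0.016],
  ],
  dr=[
    [0,0,0],
    [0,0,0],
    [0,0,0],
    [0,0,0],
    [0,0,0],
    [0,0,0],
  ],
)

```text
time: 6.27
tool_pos: [0.4983, 0.0992, 0.0695]
tool_rot: [3.14, 0.001, 1.913]
contact_force: [-0.4, 0.4, -0.9]
opening: 0.0276
grip_force: 30.0
```

Run:
```python
from h import *
c=read_camera("wrist");np.savez("w4.npz",**c)
cv2.imwrite("pics/w4.png",cv2.convertScaleAbs(c["color"],alpha=1.3))
s=observe();print(s["time"],s["tool_pos"],s["tool_rot"],s["opening"],s["contact_force"],s["torque"])
a=.3398;d=np.array([np.cos(a),np.sin(a)]);X=np.array([-d[1],d[0]])
w=s["tool_pos"][:2]-.0006*X-np.array([.54507,.11439]);print("col in gauge frame",w@d,w@X)
```

```text
6.3167 [0.49827054 0.09924738 0.06949437] [3.14005258e+00 5.70006670e-04 1.91324146e+00] 0.02790764423659437 [ 0.03240121 -0.1616866  -0.70942416] [-0.03915337 -0.12377033 -0.02603437]
col in gauge frame -0.04917054610541801 0.0007214102376370958
```

View pics/w4.png

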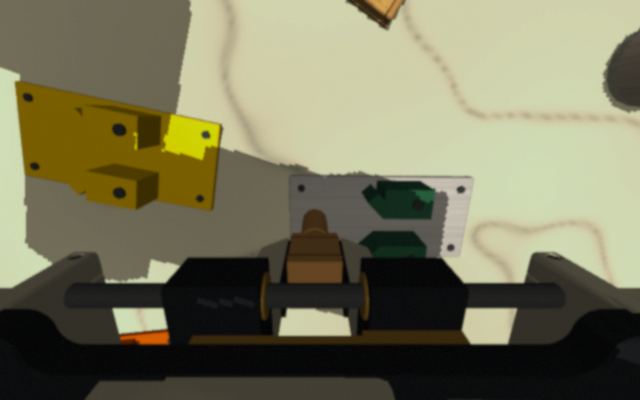

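The picture shows the shaft at (315,225) in front of the green mouth (jaws at (400,200) and (392,243)), clear of everything. I'll push in small steps and watch the force.

Request:
arm_command(
  fingers=[1,1,1,1,1,1,1,1],
  travel=[
    [-0.0007,0.004,0.001],
    [-0.0007,0.01,0.001],
    [-0.0007,0.017,0.001],
    [-0.0007,0.024,0.001],
    [-0.0007,0.03,0.001],
    [-0.0007,0.034,0.001],
    [-0.0007,0.036,0.001],
    [-0.0007,0.036,0.001],
  ],
  dr=[
    [0,0,0],
    [0,0,0],
    [0,0,0],
    [0,0,0],
    [0,0,0],
    [0,0,0],
    [0,0,0],
    [0,0,0],
  ],
)

```text
time: 6.98
tool_pos: [0.5322, 0.1108, 0.0675]
tool_rot: [-3.142, 0.0, 1.914]
contact_force: [-0.1, -0.2, -1.3]
opening: 0.0277
grip_force: 30.0
```

```bash
cat >> h.py <<'E'
def rel(thr,a):
    s=observe();d=np.array([np.cos(a),np.sin(a)]);X=np.array([-d[1],d[0]])
    w=s["tool_pos"][:2]-.0006*X-np.array(thr);f=s["contact_force"]
    print("t",s["time"],"col x,y mm",(w@d*1000).round(2),(w@X*1000).round(2),"z",s["tool_pos"][2].round(4),"F along,side,z",(f[:2]@d).round(2),(f[:2]@X).round(2),f[2].round(2),"M",s["torque"].round(3),"rot",s["tool_rot"].round(4))
E
python3 -c "
from h import *
rel((.54507,.11439),.3398)"
```

```text
t 6.9833 col x,y mm -13.29 0.34 z 0.0675 F along,side,z -0.14 -0.13 -1.25 M [ 0.045 -0.091  0.043] rot [-3.1416e+00  1.0000e-04  1.9135e+00]
```

Request:
arm_command(
  fingers=[1,1,1,1,1,1,1,1],
  travel=[
    [-0.0003,0.002,0],
    [-0.0003,0.004,0],
    [-0.0003,0.006,0],
    [-0.0003,0.008,0],
    [-0.0003,0.01,0],
    [-0.0003,0.012,0],
    [-0.0003,0.014,0],
    [-0.0003,0.015,0],
  ],
  dr=[
    [0,0,0],
    [0,0,0],
    [0,0,0],
    [0,0,0],
    [0,0,0],
    [0,0,0],
    [0,0,0],
    [0,0,0],
  ],
)

```text
time: 7.65
tool_pos: [0.5464, 0.1155, 0.0677]
tool_rot: [3.141, 0.0, 1.913]
contact_force: [0.4, -0.8, -1.0]
opening: 0.0278
grip_force: 30.0
```

```bash
python3 -c "
from h import *
rel((.54507,.11439),.3398)"
```

```text
t 7.65 col x,y mm 1.62 0.01 z 0.0677 F along,side,z 0.11 -0.88 -1.03 M [ 0.004 -0.177 -0.026] rot [3.1414e+00 1.0000e-04 1.9133e+00]
```

Request:
arm_command(
  fingers=[1,1,1,1,1,1,1,1],
  travel=[
    [-0.0003,0.002,0],
    [-0.0003,0.004,0],
    [-0.0003,0.006,0],
    [-0.0003,0.008,0],
    [-0.0003,0.01,0],
    [-0.0003,0.012,0],
    [-0.0003,0.014,0],
    [-0.0003,0.016,0],
  ],
  dr=[
    [0,0,0],
    [0,0,0],
    [0,0,0],
    [0,0,0],
    [0,0,0],
    [0,0,0],
    [0,0,0],
    [0,0,0],
  ],
)

```text
time: 8.32
tool_pos: [0.5614, 0.1206, 0.0677]
tool_rot: [-3.142, 0.0, 1.913]
contact_force: [0.3, -0.2, -0.9]
opening: 0.0276
grip_force: 30.0
```

```bash
python3 -c "
from h import *
rel((.54507,.11439),.3398)"
```

```text
t 8.3167 col x,y mm 17.5 -0.2 z 0.0677 F along,side,z 0.18 -0.3 -0.88 M [-0.024 -0.136  0.032] rot [-3.1416e+00  1.0000e-04  1.9133e+00]
```

Free in the gap. On through to x ≈ 60 mm.

Request:
arm_command(
  fingers=[1,1,1,1,1,1,1,1],
  travel=[
    [0,0.003,0],
    [0,0.006,0],
    [0,0.009,0],
    [0,0.012,0],
    [0,0.015,0],
    [0,0.018,0],
    [0,0.021,0],
    [0,0.023,0],
  ],
  dr=[
    [0,0,0],
    [0,0,0],
    [0,0,0],
    [0,0,0],
    [0,0,0],
    [0,0,0],
    [0,0,0],
    [0,0,0],
  ],
)

```text
time: 8.98
tool_pos: [0.5833, 0.1284, 0.0677]
tool_rot: [3.141, 0.0, 1.913]
contact_force: [0.9, -0.0, 0.2]
opening: 0.0278
grip_force: 30.0
```

```bash
python3 -c "
from h import *
rel((.54507,.11439),.3398)"
```

```text
t 8.9833 col x,y mm 40.74 -0.16 z 0.0677 F along,side,z 0.86 -0.34 0.15 M [-0.004 -0.126  0.011] rot [3.1414e+00 1.0000e-04 1.9133e+00]
```

Request:
arm_command(
  fingers=[1,1,1,1,1,1,1,1],
  travel=[
    [0,0.003,0],
    [0,0.006,0],
    [0,0.009,0],
    [0,0.012,0],
    [0,0.015,0],
    [0,0.018,0],
    [0,0.02,0],
    [0,0.02,0],
  ],
  dr=[
    [0,0,0],
    [0,0,0],
    [0,0,0],
    [0,0,0],
    [0,0,0],
    [0,0,0],
    [0,0,0],
    [0,0,0],
  ],
)

```text
time: 9.65
tool_pos: [0.6022, 0.1351, 0.0677]
tool_rot: [3.141, 0.0, 1.913]
contact_force: [0.0, -0.8, -1.0]
opening: 0.0278
grip_force: 30.0
```

```bash
python3 -c "
from h import *
rel((.54507,.11439),.3398)"
```

```text
t 9.65 col x,y mm 60.75 -0.11 z 0.0677 F along,side,z -0.24 -0.71 -1.04 M [-0.001 -0.094 -0.012] rot [3.1413e+00 1.0000e-04 1.9133e+00]
```

Request:
arm_command(
  fingers=[1,1,1,1,1],
  travel=[
    [0,0,-0.01],
    [0,0,-0.035],
    [0,0,-0.06],
    [0,0,-0.075],
    [0,0,-0.08],
  ],
  dr=[
    [0,0,0],
    [0,0,0],
    [0,0,0],
    [0,0,0],
    [0,0,0],
  ],
)

```text
time: 10.07
tool_pos: [0.6032, 0.1351, 0.1516]
tool_rot: [3.136, 0.001, 1.913]
contact_force: [1.1, -0.3, -0.4]
opening: 0.0277
grip_force: 30.0
```

Request:
arm_command(
  fingers=[1,1,1,1,1,1,1,1],
  travel=[
    [-0.014,-0.01,0],
    [-0.04,-0.027,0],
    [-0.07,-0.047,0],
    [-0.102,-0.068,0],
    [-0.135,-0.09,0],
    [-0.168,-0.112,0],
    [-0.192,-0.128,0],
    [-0.2052,-0.1369,0],
  ],
  dr=[
    [0,0,2],
    [0,0,7],
    [0,0,12.5],
    [0,0,18],
    [0,0,24],
    [0,0,30],
    [0,0,34],
    [0,0,35.3],
  ],
)

```text
time: 10.73
tool_pos: [0.5403, -0.1075, 0.1475]
tool_rot: [-3.141, 0.001, 1.291]
contact_force: [0.4, -0.3, -1.2]
opening: 0.028
grip_force: 30.0
```

Request:
arm_command(
  fingers=[1,1,1,1,1],
  travel=[
    [0,0,0],
    [0,0,0],
    [0,0,0],
    [0,0,0],
    [0,0,0],
  ],
  dr=[
    [0,0,0],
    [0,0,0],
    [0,0,0],
    [0,0,0],
    [0,0,0],
  ],
)

```text
time: 11.15
tool_pos: [0.5419, -0.1031, 0.1476]
tool_rot: [-3.141, -0.0, 1.299]
contact_force: [0.3, -0.2, -0.9]
opening: 0.0279
grip_force: 30.0
```

```bash
python3 -c "
from h import *
rel((.5882,-.1178),-.2736)"
```

```text
t 11.15 col x,y mm -48.56 1.04 z 0.1476 F along,side,z 0.35 -0.06 -0.91 M [-0.066 -0.075 -0.012] rot [-3.1414e+00 -1.0000e-04  1.2992e+00]
```

Request:
arm_command(
  fingers=[1,1,1,1,1,1,1,1],
  travel=[
    [-0.001,0,0.01],
    [-0.001,0,0.03],
    [-0.001,0,0.05],
    [-0.001,0,0.066],
    [-0.001,0,0.075],
    [-0.001,0,0.081],
    [-0.001,0,0.084],
    [-0.001,0,0.0845],
  ],
  dr=[
    [0,0,0],
    [0,0,0],
    [0,0,0],
    [0,0,0],
    [0,0,0],
    [0,0,0],
    [0,0,0],
    [0,0,0],
  ],
)

```text
time: 11.82
tool_pos: [0.5415, -0.1051, 0.063]
tool_rot: [-3.141, 0.0, 1.297]
contact_force: [-0.3, 0.1, -0.9]
opening: 0.0278
grip_force: 30.0
```

```bash
python3 -c "
from h import *
rel((.5882,-.1178),-.2736)
c=read_camera('wrist');cv2.imwrite('pics/w5.png',cv2.convertScaleAbs(c['color'],alpha=1.3))"
```

```text
t 11.8167 col x,y mm -48.35 -1.02 z 0.063 F along,side,z -0.33 0.03 -0.91 M [-0.052 -0.057 -0.002] rot [-3.1415e+00  1.0000e-04  1.2975e+00]
```

View pics/w5.png

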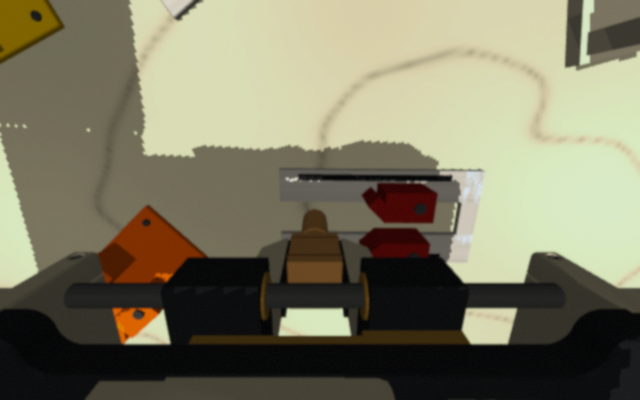

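The shaft at (315,225) stands between the rails, clear of the red jaws at (400,203) and (397,242). Now I'll advance to just short of the throat.

Request:
arm_command(
  fingers=[1,1,1,1,1,1,1,1],
  travel=[
    [0.0005,0.003,0],
    [0.0008,0.008,0],
    [0.0008,0.014,0],
    [0.0008,0.02,0],
    [0.0008,0.026,0],
    [0.0008,0.031,0],
    [0.0008,0.034,0],
    [0.0008,0.035,0],
  ],
  dr=[
    [0,0,0],
    [0,0,0],
    [0,0,0],
    [0,0,0],
    [0,0,0],
    [0,0,0],
    [0,0,0],
    [0,0,0],
  ],
)

```text
time: 12.53
tool_pos: [0.576, -0.1142, 0.0631]
tool_rot: [3.141, 0.0, 1.297]
contact_force: [0.5, -0.6, -1.3]
opening: 0.0279
grip_force: 30.0
```

Request:
arm_command(
  fingers=[1,1,1],
  travel=[
    [0,0,0],
    [0,0,0],
    [0,0,0],
  ],
  dr=[
    [0,0,0],
    [0,0,0],
    [0,0,0],
  ],
)

```text
time: 12.78
tool_pos: [0.5751, -0.1139, 0.0632]
tool_rot: [-3.141, 0.0, 1.297]
contact_force: [-0.3, 0.8, -0.5]
opening: 0.0276
grip_force: 30.0
```

```bash
python3 -c "
from h import *
rel((.5882,-.1178),-.2736)"
```

```text
t 12.7833 col x,y mm -13.67 -0.34 z 0.0632 F along,side,z -0.51 0.66 -0.53 M [-0.04  -0.097  0.084] rot [-3.1413e+00  1.0000e-04  1.2972e+00]
```

Request:
arm_command(
  fingers=[1,1,1,1,1,1,1,1],
  travel=[
    [0.0003,0.001,0],
    [0.0003,0.002,0],
    [0.0003,0.003,0],
    [0.0003,0.004,0],
    [0.0003,0.005,0],
    [0.0003,0.0055,0],
    [0.0003,0.006,0],
    [0.0003,0.006,0],
  ],
  dr=[
    [0,0,0],
    [0,0,0],
    [0,0,0],
    [0,0,0],
    [0,0,0],
    [0,0,0],
    [0,0,0],
    [0,0,0],
  ],
)

```text
time: 13.45
tool_pos: [0.5813, -0.1153, 0.0632]
tool_rot: [3.142, 0.0, 1.297]
contact_force: [0.4, 0.2, -1.2]
opening: 0.0277
grip_force: 30.0
```

```bash
python3 -c "
from h import *
rel((.5882,-.1178),-.2736)"
```

```text
t 13.45 col x,y mm -7.32 -0.08 z 0.0632 F along,side,z 0.31 0.25 -1.17 M [-0.013 -0.07   0.02 ] rot [3.1415e+00 1.0000e-04 1.2971e+00]
```

Now finer steps, 0.25 mm per row.

Request:
arm_command(
  fingers=[1,1,1,1,1,1],
  travel=[
    [0,0.0003,0],
    [0,0.0006,0],
    [0,0.0009,0],
    [0,0.0012,0],
    [0,0.0014,0],
    [0,0.0014,0],
  ],
  dr=[
    [0,0,0],
    [0,0,0],
    [0,0,0],
    [0,0,0],
    [0,0,0],
    [0,0,0],
  ],
)

```text
time: 13.95
tool_pos: [0.582, -0.1153, 0.063]
tool_rot: [-3.14, -0.0, 1.297]
contact_force: [-2.6, 2.4, 0.1]
opening: 0.0281
grip_force: 30.0
```

```bash
python3 -c "
from h import *
rel((.5882,-.1178),-.2736)"
```

```text
t 13.95 col x,y mm -6.62 0.14 z 0.063 F along,side,z -3.15 1.65 0.05 M [ 0.391  0.507 -0.04 ] rot [-3.1401e+00 -2.0000e-04  1.2972e+00]
```

Request:
arm_command(
  fingers=[1,1,1,1],
  travel=[
    [0.0002,0,0],
    [0.0004,0.0002,0],
    [0.0004,0.0002,0],
    [0.0004,0.0002,0],
  ],
  dr=[
    [0,0,0],
    [0,0,0],
    [0,0,0],
    [0,0,0],
  ],
)

```text
time: 14.28
tool_pos: [0.5825, -0.1151, 0.063]
tool_rot: [-3.141, -0.0, 1.297]
contact_force: [-2.1, 2.5, -0.6]
opening: 0.0279
grip_force: 30.0
```

```bash
python3 -c "
from h import *
rel((.5882,-.1178),-.2736)"
```

```text
t 14.2833 col x,y mm -6.25 0.48 z 0.063 F along,side,z -2.68 1.89 -0.56 M [0.536 0.593 0.013] rot [-3.1405e+00 -1.0000e-04  1.2972e+00]
```

Request:
arm_command(
  fingers=[1,1,1,1,1],
  travel=[
    [0.0003,0,0],
    [0.0005,0.0001,0],
    [0.0006,0.0002,0],
    [0.0006,0.0002,0],
    [0.0006,0.0002,0],
  ],
  dr=[
    [0,0,0],
    [0,0,0],
    [0,0,0],
    [0,0,0],
    [0,0,0],
  ],
)

```text
time: 14.7
tool_pos: [0.5832, -0.1147, 0.0632]
tool_rot: [-3.142, -0.0, 1.297]
contact_force: [-2.0, 2.1, -1.7]
opening: 0.0277
grip_force: 30.0
```

```bash
python3 -c "
from h import *
rel((.5882,-.1178),-.2736)"
```

```text
t 14.7 col x,y mm -5.61 1.04 z 0.0632 F along,side,z -2.54 1.5 -1.73 M [ 0.553  0.447 -0.078] rot [-3.1416 -0.      1.2972]
```

Request:
arm_command(
  fingers=[1,1,1,1,1],
  travel=[
    [0.0003,0.0001,0],
    [0.0005,0.0003,0],
    [0.0007,0.0005,0],
    [0.0007,0.0005,0],
    [0.0007,0.0005,0],
  ],
  dr=[
    [0,0,0],
    [0,0,0],
    [0,0,0],
    [0,0,0],
    [0,0,0],
  ],
)

```text
time: 15.12
tool_pos: [0.5837, -0.1145, 0.0632]
tool_rot: [-3.141, 0.0, 1.297]
contact_force: [-3.8, 0.7, -0.4]
opening: 0.0281
grip_force: 30.0
```

```bash
python3 -c "
from h import *
rel((.5882,-.1178),-.2736)"
```

```text
t 15.1167 col x,y mm -5.19 1.39 z 0.0632 F along,side,z -3.81 -0.39 -0.36 M [ 0.175  0.727 -0.044] rot [-3.1414e+00  4.0000e-04  1.2972e+00]
```

Request:
arm_command(
  fingers=[1,1,1,1],
  travel=[
    [-0.0001,0.0002,0],
    [-0.0001,0.0003,0],
    [-0.0001,0.0003,0],
    [-0.0001,0.0003,0],
  ],
  dr=[
    [0,0,0],
    [0,0,0],
    [0,0,0],
    [0,0,0],
  ],
)

```text
time: 15.45
tool_pos: [0.5838, -0.1145, 0.0632]
tool_rot: [-3.141, 0.0, 1.297]
contact_force: [-5.1, 1.0, 0.5]
opening: 0.028
grip_force: 30.0
```

```bash
python3 -c "
from h import *
rel((.5882,-.1178),-.2736)"
```

```text
t 15.45 col x,y mm -5.1 1.43 z 0.0632 F along,side,z -5.2 -0.37 0.48 M [ 0.189  0.967 -0.03 ] rot [-3.1410e+00  2.0000e-04  1.2972e+00]
```

Both jaws stop it (side force about 0) at a push of about 5 N. I'll hold it for over a second.

Request:
arm_command(
  fingers=[1,1,1,1,1,1,1,1],
  travel=[
    [0,0,0],
    [0,0,0],
    [0,0,0],
    [0,0,0],
    [0,0,0],
    [0,0,0],
    [0,0,0],
    [0,0,0],
  ],
  dr=[
    [0,0,0],
    [0,0,0],
    [0,0,0],
    [0,0,0],
    [0,0,0],
    [0,0,0],
    [0,0,0],
    [0,0,0],
  ],
)

```text
time: 16.12
tool_pos: [0.5838, -0.1144, 0.0632]
tool_rot: [-3.141, 0.0, 1.297]
contact_force: [-4.9, 0.5, 1.5]
opening: 0.0279
grip_force: 30.0
```

```bash
python3 -c "
from h import *
rel((.5882,-.1178),-.2736)"
```

```text
t 16.1167 col x,y mm -5.12 1.44 z 0.0632 F along,side,z -4.84 -0.82 1.5 M [ 0.211  1.079 -0.038] rot [-3.1409e+00  2.0000e-04  1.2973e+00]
```

Request:
arm_command(
  fingers=[1,1,1,1,1,1,1,1],
  travel=[
    [0,0,0],
    [0,0,0],
    [0,0,0],
    [0,0,0],
    [0,0,0],
    [0,0,0],
    [0,0,0],
    [0,0,0],
  ],
  dr=[
    [0,0,0],
    [0,0,0],
    [0,0,0],
    [0,0,0],
    [0,0,0],
    [0,0,0],
    [0,0,0],
    [0,0,0],
  ],
)

```text
time: 16.78
tool_pos: [0.5838, -0.1144, 0.0632]
tool_rot: [-3.141, 0.0, 1.297]
contact_force: [-4.5, 0.1, 1.3]
opening: 0.0277
grip_force: 30.0
```

```bash
python3 -c "
from h import *
rel((.5882,-.1178),-.2736)"
```

```text
t 16.7833 col x,y mm -5.13 1.44 z 0.0632 F along,side,z -4.33 -1.13 1.31 M [ 0.237  0.977 -0.003] rot [-3.1409e+00  2.0000e-04  1.2972e+00]
```

Request:
arm_command(
  fingers=[1,1,1,1,1,1,1,1],
  travel=[
    [-0.0001,0.0001,0],
    [-0.0002,0.0001,0],
    [-0.0002,0.0001,0],
    [-0.0002,0.0001,0],
    [-0.0002,0.0001,0],
    [-0.0002,0.0001,0],
    [-0.0002,0.0001,0],
    [-0.0002,0.0001,0],
  ],
  dr=[
    [0,0,0],
    [0,0,0],
    [0,0,0],
    [0,0,0],
    [0,0,0],
    [0,0,0],
    [0,0,0],
    [0,0,0],
  ],
)

```text
time: 17.45
tool_pos: [0.5838, -0.1145, 0.0632]
tool_rot: [-3.141, 0.0, 1.297]
contact_force: [-5.3, 1.7, 0.6]
opening: 0.0282
grip_force: 30.0
```

Request:
arm_command(
  fingers=[1,1,1,1,1,1,1,1],
  travel=[
    [0,0,0],
    [0,0,0],
    [0,0,0],
    [0,0,0],
    [0,0,0],
    [0,0,0],
    [0,0,0],
    [0,0,0],
  ],
  dr=[
    [0,0,0],
    [0,0,0],
    [0,0,0],
    [0,0,0],
    [0,0,0],
    [0,0,0],
    [0,0,0],
    [0,0,0],
  ],
)

```text
time: 18.12
tool_pos: [0.5838, -0.1145, 0.0632]
tool_rot: [-3.141, 0.0, 1.297]
contact_force: [-5.0, 1.8, -0.6]
opening: 0.0275
grip_force: 30.0
```

```bash
python3 -c "
from h import *
rel((.5882,-.1178),-.2736)
c=read_camera('scene');cv2.imwrite('pics/s2.png',cv2.convertScaleAbs(cv2.resize(c['color'][150:290,200:360],None,fx=4,fy=4,interpolation=cv2.INTER_CUBIC),alpha=1.4))"
```

```text
t 18.1167 col x,y mm -5.1 1.39 z 0.0632 F along,side,z -5.29 0.34 -0.6 M [0.346 0.993 0.011] rot [-3.1407  0.      1.2972]
```

View pics/s2.png

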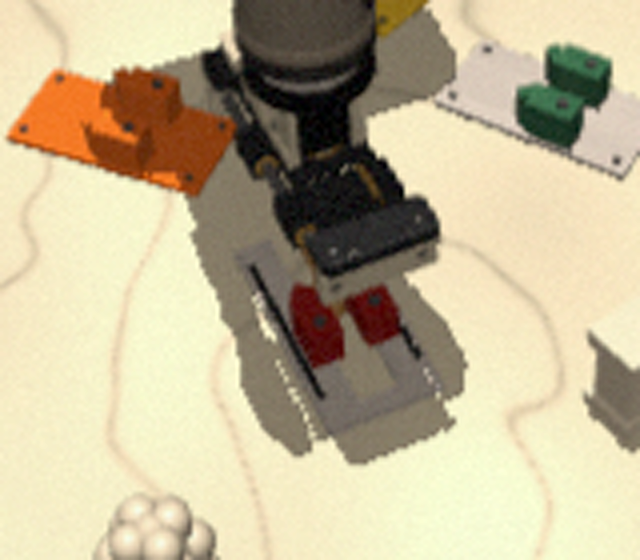

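The column sits in the red throat and the scene is undisturbed. Back out, lift and carry it to the tray.

Request:
arm_command(
  fingers=[1,1,1,1,1,1,1,1],
  travel=[
    [0,-0.003,0],
    [0,-0.01,0],
    [0,-0.02,0],
    [0,-0.028,0],
    [0,-0.03,-0.01],
    [0,-0.03,-0.04],
    [0,-0.03,-0.075],
    [0,-0.03,-0.09],
  ],
  dr=[
    [0,0,0],
    [0,0,0],
    [0,0,0],
    [0,0,0],
    [0,0,0],
    [0,0,0],
    [0,0,0],
    [0,0,0],
  ],
)

```text
time: 18.83
tool_pos: [0.5574, -0.1072, 0.1584]
tool_rot: [3.134, 0.0, 1.297]
contact_force: [1.3, -0.9, 0.0]
opening: 0.0279
grip_force: 30.0
```

Request:
arm_command(
  fingers=[1,1,1,1,1,1,1,1],
  travel=[
    [0.015,-0.008,0],
    [0.04,-0.022,0],
    [0.07,-0.039,0],
    [0.1,-0.056,0],
    [0.13,-0.0725,0],
    [0.16,-0.089,0],
    [0.19,-0.106,0],
    [0.22,-0.123,0],
  ],
  dr=[
    [0,0,-1],
    [0,0,-3],
    [0,0,-5],
    [0,0,-8],
    [0,0,-11],
    [0,0,-14],
    [0,0,-17],
    [0,0,-20],
  ],
)

```text
time: 19.5
tool_pos: [0.4964, 0.1401, 0.1545]
tool_rot: [3.139, -0.0, 1.649]
contact_force: [-0.3, 0.2, -1.4]
opening: 0.0279
grip_force: 30.0
```

Run:
```python
from h import *
s=observe();print(s["time"],s["tool_pos"],s["tool_rot"],s["contact_force"],s["opening"])
y=s["tool_rot"][2];X=np.array([np.cos(y),np.sin(y)]);w=np.array([.4528,.3193])-s["tool_pos"][:2];print(w@X,w@[X[1],-X[0]])
```

```text
19.5 [0.49641353 0.14007127 0.154468  ] [ 3.13877871e+00 -8.75519267e-05  1.64855464e+00] [-0.27976544  0.24381522 -1.36777156] 0.027931366445999396
0.18207505560821827 -0.029559256730040943
```

Request:
arm_command(
  fingers=[1,1,1,1,1,1,1,1],
  travel=[
    [0.03,-0.005,0],
    [0.06,-0.01,0],
    [0.09,-0.015,0],
    [0.12,-0.02,0],
    [0.145,-0.024,0],
    [0.165,-0.027,0],
    [0.178,-0.029,0],
    [0.182,-0.03,0],
  ],
  dr=[
    [0,0,0],
    [0,0,0],
    [0,0,0],
    [0,0,0],
    [0,0,0],
    [0,0,0],
    [0,0,0],
    [0,0,0],
  ],
)

```text
time: 20.17
tool_pos: [0.4525, 0.3196, 0.154]
tool_rot: [3.14, -0.001, 1.648]
contact_force: [-0.3, 0.2, -0.9]
opening: 0.0281
grip_force: 30.0
```

Request:
arm_command(
  fingers=[1,1,1,1,1,1,1,1],
  travel=[
    [0,0,0],
    [0,0,0.005],
    [0,0,0.02],
    [0,0,0.04],
    [0,0,0.055],
    [0,0,0.066],
    [0,0,0.073],
    [0,0,0.076],
  ],
  dr=[
    [0,0,0],
    [0,0,0],
    [0,0,0],
    [0,0,0],
    [0,0,0],
    [0,0,0],
    [0,0,0],
    [0,0,0],
  ],
)

```text
time: 20.83
tool_pos: [0.4527, 0.3163, 0.076]
tool_rot: [-3.14, 0.001, 1.645]
contact_force: [0.1, 0.8, -0.4]
opening: 0.0276
grip_force: 30.0
```

Request:
arm_command(
  fingers=[1,1,1],
  travel=[
    [0,0,0],
    [0,0,0],
    [0,0,0],
  ],
  dr=[
    [0,0,0],
    [0,0,0],
    [0,0,0],
  ],
)

```text
time: 21.08
tool_pos: [0.4533, 0.3177, 0.078]
tool_rot: [3.14, -0.0, 1.646]
contact_force: [-0.0, 0.3, 0.1]
opening: 0.0284
grip_force: 30.0
```

Run:
```python
from h import *
c=read_camera("top");cv2.imwrite("pics/t2.png",cv2.convertScaleAbs(cv2.resize(c["color"][180:300,140:290],None,fx=4,fy=4,interpolation=cv2.INTER_CUBIC),alpha=1.4))
s=observe();print(s["time"],s["tool_pos"],s["tool_rot"],s["contact_force"],s["opening"])
```

```text
21.1333 [0.4532239  0.31785704 0.07797537] [ 3.14011984e+00 -4.95084811e-04  1.64615435e+00] [ 0.13519378 -0.70450534 -0.97965065] 0.028496192394417804
```

View pics/t2.png

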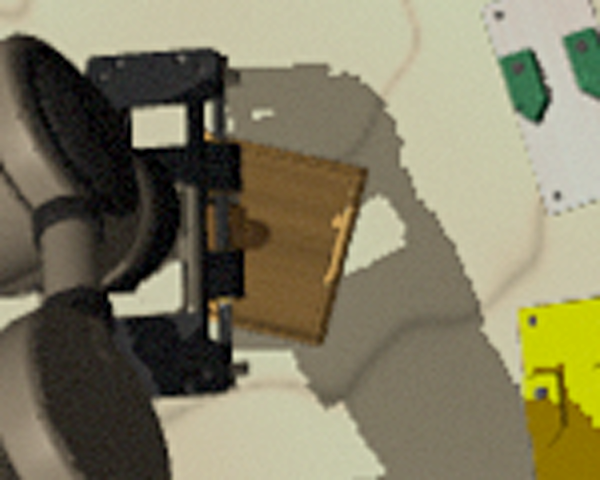

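The shaft is at (250,232) in the crop, mid-tray and clear of the rim. Lower gently to the floor.

Request:
arm_command(
  fingers=[1,1,1,1,1,1,1,1],
  travel=[
    [0,0,0.003],
    [0,0,0.006],
    [0,0,0.008],
    [0,0,0.0095],
    [0,0,0.0105],
    [0,0,0.0115],
    [0,0,0.0115],
    [0,0,0.0115],
  ],
  dr=[
    [0,0,0],
    [0,0,0],
    [0,0,0],
    [0,0,0],
    [0,0,0],
    [0,0,0],
    [0,0,0],
    [0,0,0],
  ],
)

```text
time: 21.8
tool_pos: [0.4527, 0.3177, 0.0657]
tool_rot: [3.142, 0.0, 1.646]
contact_force: [-0.2, -0.2, -1.0]
opening: 0.0281
grip_force: 30.0
```

Request:
arm_command(
  fingers=[1,1,1,1,1,1],
  travel=[
    [0,0,0.0003],
    [0,0,0.0006],
    [0,0,0.0009],
    [0,0,0.0012],
    [0,0,0.0012],
    [0,0,0.0012],
  ],
  dr=[
    [0,0,0],
    [0,0,0],
    [0,0,0],
    [0,0,0],
    [0,0,0],
    [0,0,0],
  ],
)

```text
time: 22.3
tool_pos: [0.4528, 0.3178, 0.0651]
tool_rot: [3.141, -0.0, 1.646]
contact_force: [-1.4, 0.1, 5.8]
opening: 0.0281
grip_force: 30.0
```

Request:
arm_command(
  fingers=[1,1,0.4,0.3,0.2,0,-0.2,-0.5],
  travel=[
    [0,0,-0.0005],
    [0,0,-0.0007],
    [0,0,-0.0007],
    [0,0,-0.0007],
    [0,0,-0.0007],
    [0,0,-0.0007],
    [0,0,-0.0007],
    [0,0,-0.0007],
  ],
  dr=[
    [0,0,0],
    [0,0,0],
    [0,0,0],
    [0,0,0],
    [0,0,0],
    [0,0,0],
    [0,0,0],
    [0,0,0],
  ],
  squeeze=5,
)

```text
time: 22.97
tool_pos: [0.4527, 0.3177, 0.0651]
tool_rot: [-3.142, 0.0, 1.646]
contact_force: [-1.0, -0.3, 0.4]
opening: 0.0521
grip_force: 0.0
```

Request:
arm_command(
  fingers=[-0.7,-1,-1,-1,-1,-1,-1,-1],
  travel=[
    [0,0,0],
    [0,0,0],
    [0,0,0],
    [0,0,-0.01],
    [0,0,-0.03],
    [0,0,-0.06],
    [0,0,-0.09],
    [0,0,-0.12],
  ],
  dr=[
    [0,0,0],
    [0,0,0],
    [0,0,0],
    [0,0,0],
    [0,0,0],
    [0,0,0],
    [0,0,0],
    [0,0,0],
  ],
)

```text
time: 23.63
tool_pos: [0.4524, 0.3176, 0.1872]
tool_rot: [3.142, 0.0, 1.646]
contact_force: [-0.3, 1.5, 0.3]
opening: 0.0919
grip_force: 0.0
```

Request:
arm_command(
  fingers=[-1,-1,-1,-1,-1,-1,-1,-1],
  travel=[
    [-0.03,0,0],
    [-0.06,0,0],
    [-0.09,0,0],
    [-0.11,0,0],
    [-0.12,0,0],
    [-0.12,0,0],
    [-0.12,0,0],
    [-0.12,0,0],
  ],
  dr=[
    [0,0,0],
    [0,0,0],
    [0,0,0],
    [0,0,0],
    [0,0,0],
    [0,0,0],
    [0,0,0],
    [0,0,0],
  ],
)

```text
time: 24.3
tool_pos: [0.4618, 0.199, 0.1854]
tool_rot: [3.141, -0.0, 1.647]
contact_force: [-1.4, -0.8, 0.1]
opening: 0.0919
grip_force: 0.0
```

Run:
```python
from h import *
c=read_camera("wrist");cv2.imwrite("pics/w6.png",cv2.convertScaleAbs(c["color"],alpha=1.3))
s=observe();print(s["time"],s["tool_pos"],s["contact_force"],s["opening"])
q,m=top(c,.085,.12,(.39,.51,.26,.38));print(len(q),q[:,2].mean() if len(q) else 0,q[:,2].std() if len(q) else 0,q.mean(0))
```

```text
24.35 [0.46170993 0.19916793 0.18528141] [-0.6600513  -0.16958966 -0.22562667] 0.09202383744055456
1423 0.09959366967668412 0.0012759482389901084 [0.4517118  0.31625289 0.09959367]
```

View pics/w6.png

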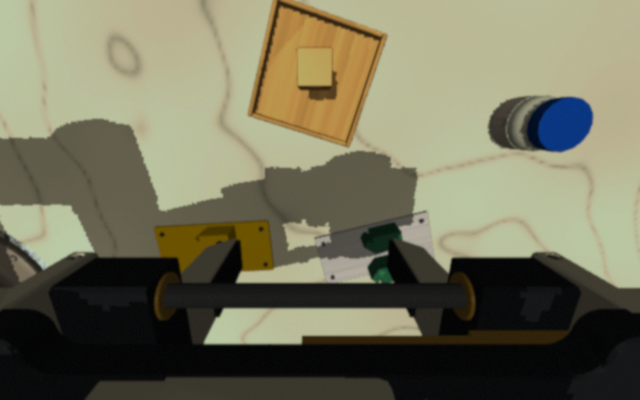

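The column stands upright in mid-tray at (315,68), with its top at z ≈ 100 mm as expected. The pot is untouched.

```bash
python3 -c "
from cell import *
print(hand_in())"
```

```text
the job is handed in; nothing more can be done
None
```

The column passed right through the green go gauge, was stopped by both red no-go jaws under a push of about 5 N for over a second, and now stands upright and released in the tray; the job was handed in at about 24 s.

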